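# Lock the reagent carrier

### The job

Put the dropper bottle with the blue band into the free pocket of the white reagent carrier, upright and fully down on its blue pad. Then swing the carrier's yellow retaining bar over the three bottles and down until it is fully home in its catch. Leave the other bottles where they are.

Things in the scene. Friction and masses are not known exactly. Their poses are not given: they have to be found in the camera images.
- carrier: white block 64 x 172 x 28 mm (x, y, z), fixed; three round pockets along its y axis at y = -42, 0, +42 mm, 25 mm wide, 20 mm deep (floor at z = 8 mm), 2 mm chamfer. Two grey posts 104 mm high, 34 mm wide along x: hinge post at y = +76 mm (20 mm along y), catch post at y = -73 mm (14 mm along y). Origin: centre of its underside, z up; x runs across the row; turned a little about z
- bar (a joint): angle (rad) of the yellow retaining bar: 0 = level, fully home in its catch; pi/2 = straight up; it starts past that, leaning outwards at 2.05 to 2.35 (stop at 2.5). It turns about a level axis along the carrier's x through bar_hinge. Stiff hinge without spring (friction 0.12 N m, under 1 N at the grip): the bar stays where it is left and must be moved all the way home
- bar_grip (a point): middle of the bar's black grip end, 172 mm from the hinge axis, moves with the bar. The grip end is 20 mm wide along the carrier's x, 10 mm thick and reaches 16 mm further out; the rest of the bar is 18 mm wide, 8 mm thick. With the bar home this point is at y = -96, z = 96 mm of the carrier, beyond the catch post, free on both sides
- bar_hinge (a point): point on the bar's hinge axis, fixed in the carrier at x = 0, y = +76, z = 96 mm of the carrier
- catch (a point): seat of the catch, fixed in the carrier at x = 0, y = -73, z = 92 mm, between two grey cheeks: the underside of the closed bar rests here
- pad: blue round pad 23 mm across and 2 mm thick, on the floor of the free pocket (which of the three varies), fixed. Origin: centre of its underside, 8 mm above the worktop; the bottle has to stand on its upper face, 10 mm above the worktop
- dropper_blue: small rigid white dropper bottle with a blue band, black collar and black bulb, 77 mm high; body 21 mm wide up to 38 mm, above it collar and bulb, tapering from 16 mm wide at 42 mm to 11 mm at the top. Loose, standing on the worktop among other bottles, to the robot's right of the carrier. Seated upright, it clears the closed bar by 5 mm. Origin: centre of its underside, z up
- dropper_yellow: like the blue-banded bottle but with a yellow band, 21 x 77 mm; loose, already standing in one of the pockets, and to stay there. Origin: centre of its underside
- dropper_clear: like the blue-banded bottle but with a pale pinkish-grey band, 21 x 77 mm; loose, already standing in one of the pockets, and to stay there. Origin: centre of its underside
- dropper_cream: white dropper bottle with a black band and a cream cap, 26 mm across and 74 mm high, standing on the worktop; a loose bystander to be left where it stands. Origin: centre of its underside, z up
- antiserum_a: white dropper bottle with a pink-red band and a red cap, 25 mm across and 64 mm high, standing on the worktop; a loose bystander to be left where it stands. Origin: centre of its underside, z up
- antiserum_b: white dropper bottle with a pink-red band and a red cap, 24 mm across and 63 mm high, standing on the worktop; a loose bystander to be left where it stands. Origin: centre of its underside, z up

How it is judged (in metres and radians):
On the way, in this order (a step that is already met when the one before it is completed fails the run):
1. the blue-banded bottle stands fully down in the free pocket, on the blue pad, while the bar is still open (horizontal distance between dropper_blue and pad below 0.006 m and z of dropper_blue in the frame of carrier below 0.0135 m and angle between dropper_blue's own z axis and vertical below 0.12 rad and value of joint bar above 1 rad), for 0.2 s.
2. the bar is swung down fully home in its catch over the three bottles (horizontal distance between dropper_blue and pad below 0.006 m and z of dropper_blue in the frame of carrier below 0.0135 m and angle between dropper_blue's own z axis and vertical below 0.12 rad and value of joint bar below 0.04 rad), for 0.2 s.
At the end, for the whole second after the job is handed in: Blue-banded bottle within 6 mm of the pad centre, under 3.5 mm above the pad, tilt under 0.12 rad, at rest; bar within 0.04 rad of home, at rest; the yellow- and grey-banded bottles still in pockets (6 mm along the row, 4.5 mm of the floor, tilt under 0.12 rad) (all of step 2 and (y of dropper_yellow in the frame of carrier between -0.048 and -0.036 m or y of dropper_yellow in the frame of carrier between -0.006 and 0.006 m or y of dropper_yellow in the frame of carrier between 0.036 and 0.048 m) and z of each of dropper_yellow, dropper_clear in the frame of carrier below 0.0125 m and angle between each of dropper_yellow, dropper_clear's own z axis and vertical below 0.12 rad and (y of dropper_clear in the frame of carrier between -0.048 and -0.036 m or y of dropper_clear in the frame of carrier between -0.006 and 0.006 m or y of dropper_clear in the frame of carrier between 0.036 and 0.048 m) and linear speed of dropper_blue below 0.02 m/s and velocity of joint bar between -0.05 and 0.05 rad/s); the robot touches nothing.
It fails at once if one of the other bottles on the worktop is moved more than 30 mm or knocked over (distance of any of dropper_cream, antiserum_a, antiserum_b from where it was at the start of the episode above 0.03 m or angle between any of dropper_cream, antiserum_a, antiserum_b's own z axis and vertical above 0.5 rad).
It fails at once if a bottle already in the carrier is lifted out (more than 20 mm) (z of any of dropper_yellow, dropper_clear in the frame of carrier above 0.028 m).
It also fails if it takes over 61 s, if anything falls off the work surface, if the arm or the gripper's body presses on something with over 40 N, if the wrist force passes 120 N, or if a joint passes its speed limit or range.

### The arm

A 6-joint arm with a two-finger parallel gripper is mounted at the origin on a cart in front of the work surface, level with it; the furniture and walls round the work are solid. World frame = base frame: x ahead of the robot, y to its left, z up, the work surface at z = 0. Lengths are in mm, angles in rad, forces in N, time in s.
With the tool pointing down it reaches from about 400 to 925 mm from the base axis. Payload 12.5 kg.
Tool frame: the origin (TCP) lies between the finger pads; the fingertips stand 11 mm ahead of it and the grasp point (between the pads) lies 8 mm behind it (env.tip_extent is the distance from the TCP to the fingertips, in mm); x points along the fingers, z is the direction in which the jaws open and shut, and the axes are right-handed (so a half turn about x gives the same grasp; the last joint's range is limited). The gripper opens to 95 mm and grips with 3 to 60 N. Pads are 20 mm wide; open, the fingers measure 119 mm over their backs; the gripper's body (75 mm by 180 mm) begins 59 mm behind the grasp point.
Start: joints at [1.147, 0.491, 1.559, -0, 1.092, -0.106], TCP at [195.281, 593.726, 225.661] pointing down, gripper open.
Joint ranges: [-3.1, 3.1], [-0.84, 2.19], [0.05, 2.79], [-1.13, 4.28], [0.06, 2.93], [-2.69, 2.69]. Speed limits (rad/s): [2.22, 2.22, 2.79, 3.14, 3.14, 3.14].

### API

Orientations are given as [roll, pitch, yaw] about the fixed x, y, z axes, in that order (R = Rz(yaw) Ry(pitch) Rx(roll)).
In Python, from cell import status, imaging, env gives the robot as it stands. The module is installed in compiled form; this text tells all that it offers.
- The arm moves only by the tool apply_moves, never from a script. Its argument "increments" is a list of rows, each a list of 5 numbers: the closure, from 0 (fully open) to 1 (shut), then the shift along the tool's x, y, z in mm, then the turn about the tool's x in degrees. A call has 1 to 10 rows; each row shifts and turns the commanded pose from where the row before left it, along the tool's axes as they then stand; what a row does not reach is not made up. A row lasts 1/10 s, in which the tool goes at most 50 mm and 8.59 degrees, less where a joint would pass 70% of its speed; a pose out of reach is approached as far as the arm can. A call with a gripper value outside its range is refused whole. The fingers move at their own pace and stop on an object; the grip force is fixed at half the most. Time passes only in rows, so rows that do not move let the fingers close. It gives the time, the measured TCP pose, the force and the opening at its end, in the units of the state.
- status.state(): the state, without advancing time (a new reading comes with each control period).
- imaging.read_camera(name): name is "side" or "top"; returns a dict with "pixels" (384x512x3 uint8, red, green, blue), "fovy" (degrees; the focal length in pixels is half the picture's height over the tangent of half this angle, whatever the lens; pixels are square), "cx", "cy" (the principal point, pixels), "R" (3x3) and "t" (3): a world point X has camera coordinates R X + t. Camera axes: x right, y down, z forward; pixel columns grow to the right and rows downward; lengths in mm; the calibration is good to about 2 mm. A picture is of the moment at which its call begins. There is no depth.
- env.job_done(): hands the job in, once; it reports no verdict.
The state is a dict: "t": time; "joints": joint angles; "qvel": joint speeds; "tau": joint torques, N m; "eef_pos": TCP position; "tcp_rot": TCP orientation; "ft_force": force on the tool from outside, world axes, zero at the start; "moment": the same for the moment, N m; "opening": opening from 0.0 (shut) to 1.0 (fully open).
Only numpy, scipy, OpenCV 4.12 (cv2) and the standard library are available. Lean on these libraries where they do the work, as an engineer would, in place of code of your own. Each camera call takes 0.05 s, during which the arm holds its last target. There are 200 camera calls.

## Working session

There is one attempt and no reset: what is moved stays moved. The work goes in short steps, Python scripts to look and compute and a tool call to move; the robot and the scene stay as the last step left them, time stands still between calls to the robot, and variables do not carry over. Pictures are saved under pics/ and viewed, about 8 in all and at most 12, crops included, and the job is handed in when it is done.

Besides the shell and the picture viewer there is one more tool, called after "Emit:" as name(argument=value, ...), one argument or row to a line, values as JSON. apply_moves: Moves the arm, as the interface text tells. Its arguments: {"type":"object","properties":{"increments":{"type":"array"}},"required":["increments"]}

```bash
mkdir -p pics; cat > h.py <<'E'
import numpy as np, cv2
from cell import status, imaging, env
def shot(n,f,crop=None,s=1):
    c=imaging.read_camera(n); im=c["pixels"][:,:,::-1].copy()
    if crop: x0,y0,x1,y1=crop; im=im[y0:y1,x0:x1]
    if s!=1: im=cv2.resize(im,None,fx=s,fy=s,interpolation=cv2.INTER_CUBIC)
    cv2.imwrite("pics/"+f,im); return c
def F(c): return c["pixels"].shape[0]/2/np.tan(np.radians(c["fovy"])/2)
def proj(c,X):
    p=np.atleast_2d(X)@np.array(c["R"]).T+np.array(c["t"]); return p[:,:2]/p[:,2:]*F(c)+[c["cx"],c["cy"]]
def ray(c,u,v):
    R=np.array(c["R"]); o=-R.T@np.array(c["t"]); d=R.T@np.array([(u-c["cx"])/F(c),(v-c["cy"])/F(c),1]); return o,d
def atz(c,u,v,z):
    o,d=ray(c,u,v); return o+d*(z-o[2])/d[2]
E
python3 - <<'E'
from h import *
np.set_printoptions(precision=3,suppress=True)
for n in("side","top"):
    c=shot(n,n+"0.png",s=1.56); print(n,c["fovy"],c["cx"],c["cy"],np.array(c["R"]),np.array(c["t"]),"cam",ray(c,0,0)[0])
print(status.state())
E
```

```text
side 42.059667130941065 247.42976477203516 187.3240963430496 [[ 0.857 -0.516  0.019]
 [-0.205 -0.374 -0.905]
 [ 0.474  0.771 -0.425]] [-488.179  151.352  997.279] cam [ -23.496 -964.143  570.674]
top 52.458519973371764 251.76334489530686 184.99083989227105 [[ 0.009 -1.    -0.005]
 [-0.995 -0.009 -0.101]
 [ 0.101  0.006 -0.995]] [-82.568 533.467 986.98 ] cam [ 432.266  -83.437 1035.239]
{'t': 0.1, 'joints': array([ 1.147,  0.491,  1.559, -0.   ,  1.092, -0.106]), 'qvel': array([-0.001, -0.002, -0.001,  0.001, -0.001,  0.001]), 'tau': array([  0.003, -61.363, -25.861,   0.069,   0.047,  -0.   ]), 'eef_pos': array([195.205, 593.51 , 225.113]), 'tcp_rot': array([ 3.042,  1.57 , -1.988]), 'ft_force': array([-0.055, -0.475, -0.004]), 'moment': array([-0.002,  0.002, -0.036]), 'opening': 1.000730265772635}
```

View pics/side0.png

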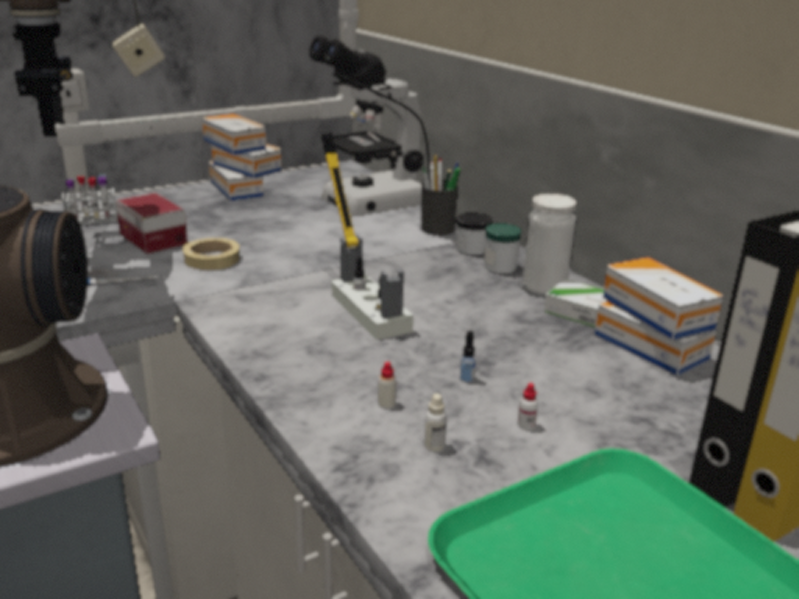

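View pics/top0.png

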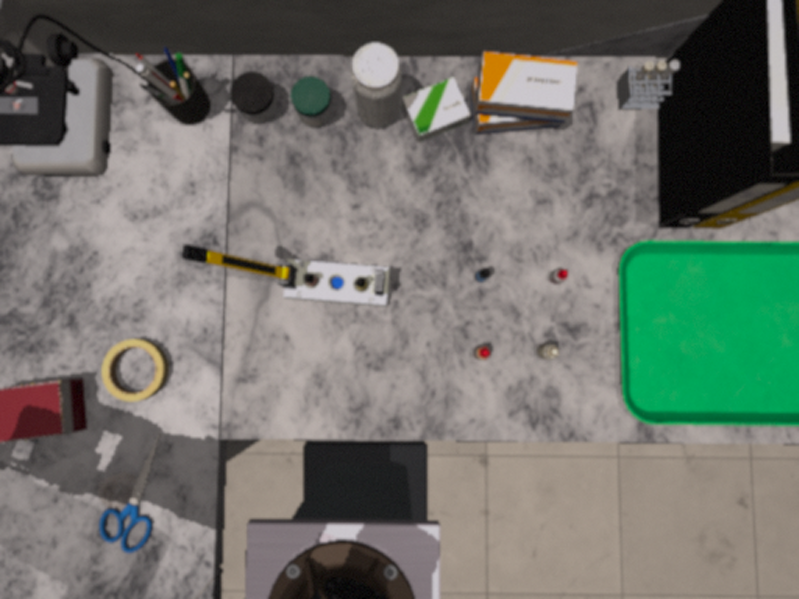

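```bash
python3 - <<'E'
from h import *
np.set_printoptions(precision=1,suppress=True)
t=imaging.read_camera("top"); s=imaging.read_camera("side")
np.save("t0.npy",t["pixels"])
T=t["pixels"][:,:,::-1]; S=s["pixels"][:,:,::-1]
def rs(a,k): return cv2.resize(a,None,fx=k,fy=k,interpolation=cv2.INTER_CUBIC)
a=rs(T[145:240,110:380],2.9); b=rs(S[85:220,200:275],2.35); d=rs(S[205:295,235:350],3.5)
o=np.zeros((600,800,3),np.uint8); o[:a.shape[0],:a.shape[1]]=a; o[280:280+b.shape[0],:b.shape[1]]=b; o[280:280+d.shape[0],200:200+d.shape[1]]=d
cv2.imwrite("pics/z1.png",o)
def cen(c,m,box):
    x0,y0,x1,y1=box; k=m[y0:y1,x0:x1]; y,x=np.nonzero(k); return (x.mean()+x0,y.mean()+y0,len(x)) if len(x) else None
ht=cv2.cvtColor(t["pixels"],cv2.COLOR_RGB2HSV); hs=cv2.cvtColor(s["pixels"],cv2.COLOR_RGB2HSV)
blue=lambda h:(h[...,0]>95)&(h[...,0]<125)&(h[...,1]>90)
p=cen(t,blue(ht),(195,165,245,200)); print("pad",p,atz(t,p[0],p[1],10))
# white top of carrier
g=t["pixels"].astype(int); m=((g.min(2)>190)).astype(np.uint8); m[:, :175]=0;m[:,260:]=0;m[:155]=0;m[205:]=0
cs,_=cv2.findContours(m,0,2); cc=np.vstack([k for k in cs if cv2.contourArea(k)>5]); r=cv2.minAreaRect(cc); print(r)
for q in cv2.boxPoints(r): print(q,atz(t,*q,28))
bs=cen(s,blue(hs),(280,205,320,250)); print("blue side",bs)
bt=cen(t,blue(ht),(290,160,325,190)); print("blue top",bt)
E
```

```text
pad (np.float64(215.65217391304347), np.float64(180.80434782608697), 46) [546.2  18.   10. ]
((214.7726593017578, 180.341796875), (64.27465057373047, 22.567901611328125), 4.5739216804504395)
[181.8 189. ] [521.9 103.7  28. ]
[183.6 166.5] [581.  100.6  28. ]
[247.7 171.7] [568.9 -67.   28. ]
[245.9 194.2] [510.  -62.9  28. ]
blue side None
blue top None
```

View pics/z1.png

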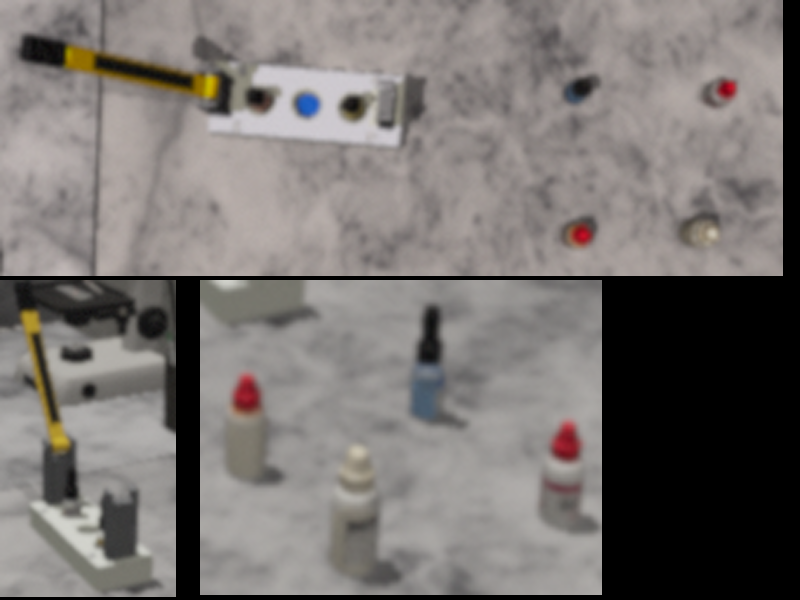

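```bash
python3 - <<'E'
from h import *
from scipy.optimize import least_squares
np.set_printoptions(precision=1,suppress=True)
t=imaging.read_camera("top"); s=imaging.read_camera("side")
th=-0.071; P=np.array([546.2,18,0]); Y=np.array([-np.sin(th),np.cos(th),0])
gp=lambda a,r=172: P+Y*(76-r*np.cos(a))+[0,0,96+r*np.sin(a)]
for n,c,uv in(("top",t,(125.5,162.2)),("side",s,(210,92))):
    A=np.linspace(1.9,2.5,61); e=[np.hypot(*(proj(c,gp(a))[0]-uv)) for a in A]; print(n,A[np.argmin(e)],min(e))
for n,c,box in(("top",t,(298,165,325,190)),("side",s,(290,208,312,250))):
    x0,y0,x1,y1=box; g=c["pixels"].astype(int); sub=g[y0:y1,x0:x1]
    blue=(sub[...,2]-sub[...,0]>25); dark=sub.max(2)<50
    for k,m in(("blue",blue),("dark",dark)):
        y,x=np.nonzero(m); print(n,k,len(x),x.mean()+x0,y.mean()+y0,x.min()+x0,x.max()+x0,y.min()+y0,y.max()+y0)
# side: silhouette of base at z=0 ; candidates
def f(p):
    b=np.array([p[0],p[1],0]); r=[]
    return np.r_[proj(t,b+[0,0,77])[0]-(313.2,173.3), proj(s,b+[0,0,74])[0]-(301.6,214.5), proj(s,b+[0,0,19])[0]-(300,237)]
r=least_squares(f,[550,-230]); print(r.x,r.fun)
print("catch post tops top:",proj(t,P+Y*-73+[0,0,104]),"side",proj(s,P+Y*-73+[0,0,104]),"pad side",proj(s,P+[0,0,10]))
E
```

```text
top 2.1 0.4123896062340399
side 2.12 1.4988812922060328
top blue 5 306.8 178.2 306 308 177 179
top dark 23 310.2173913043478 174.8695652173913 308 313 173 177
side blue 54 298.462962962963 238.27777777777777 296 303 234 243
side dark 54 300.3333333333333 221.1851851851852 298 302 213 227
[ 560.8 -232.3] [ 0.9 -0.5 -0.4 -0.4 -0.4 -0.4]
catch post tops top: [[242.1 178.8]] side [[249.8 173.2]] pad side [[235.8 196.7]]
```

Emit:
apply_moves(
  increments=[
    [0, -9, 0, 0, 8.43],
    [0, -9, 0, 0, 8.43],
    [0, -9, 0, 0, 8.43],
    [0, -9, 0, 0, 8.43],
    [0, -9, 0, 0, 8.43],
    [0, -9, 0, 0, 8.43],
    [0, -9, 0, 0, 8.43],
    [0, -9, 0, 0, 8.43],
    [0, -9, 0, 0, 8.43],
    [0, 0, 0, 0, 0],
  ],
)

```text
t: 1.3
eef_pos: [195.4, 594.0, 307.7]
tcp_rot: [1.214, 1.569, 1.14]
ft_force: [-0.1, 0.2, -0.1]
opening: 1.002
```

Emit:
apply_moves(
  increments=[
    [0, 0, -38, 20.2, 0],
    [0, 0, -38, 20.2, 0],
    [0, 0, -38, 20.2, 0],
    [0, 0, -38, 20.2, 0],
    [0, 0, -38, 20.2, 0],
    [0, 0, -38, 20.2, 0],
    [0, 0, -38, 20.2, 0],
    [0, 0, -38, 20.2, 0],
    [0, 0, -38, 20.2, 0],
    [0, 0, -38, 20.2, 0],
  ],
)

```text
t: 2.3
eef_pos: [369.9, 198.7, 306.4]
tcp_rot: [1.203, 1.571, 1.138]
ft_force: [0.2, 0.4, -0.4]
opening: 1.0
```

Emit:
apply_moves(
  increments=[
    [0, 0, -38, 20.2, 0],
    [0, 0, -38, 20.2, 0],
    [0, 0, -38, 20.2, 0],
    [0, 0, -38, 20.2, 0],
    [0, 0, -38, 20.2, 0],
    [0, 0, -38, 20.2, 0],
    [0, 0, -38, 20.2, 0],
    [0, 0, -38, 20.2, 0],
    [0, 0, -38, 20.2, 0],
    [0, 0, -38, 20.2, 0],
  ],
)

```text
t: 3.3
eef_pos: [544.5, -194.8, 306.0]
tcp_rot: [2.537, 1.57, 2.47]
ft_force: [0.8, 0.7, 0.4]
opening: 0.998
```

Emit:
apply_moves(
  increments=[
    [0, 20, -15, 10, 0],
    [0, 20, -15, 10, 0],
    [0, 20, 0, 0, 0],
    [0, 20, 0, 0, 0],
    [0, 20, 0, 0, 0],
    [0, 20, 0, 0, 0],
    [0, 20, 0, 0, 0],
    [0, 0, 0, 0, 0],
    [0, 0, 0, 0, 0],
  ],
)

```text
t: 4.2
eef_pos: [562.0, -224.4, 166.6]
tcp_rot: [2.543, 1.57, 2.474]
ft_force: [0.0, -0.1, 1.1]
opening: 0.999
```

```bash
python3 - <<'E'
from h import *
np.set_printoptions(precision=1,suppress=True)
t=imaging.read_camera("top"); s=imaging.read_camera("side")
p=status.state()["eef_pos"]; print(p)
o=np.zeros((600,800,3),np.uint8)
for i,(c,(x0,y0)) in enumerate(((s,(265,150)),(t,(270,135)))):
    im=cv2.resize(c["pixels"][y0:y0+120,x0:x0+80,::-1],None,fx=5,fy=5,interpolation=cv2.INTER_CUBIC)
    def mk(X,col):
        u=(proj(c,X)[0]-[x0,y0]+.5)*5; cv2.circle(im,(int(u[0]),int(u[1])),2,col,-1)
    for z in(0,-11): mk(p+[0,0,z],(0,255,0))
    for z in(0,38,77): mk([560.8,-232.3,z],(0,0,255))
    o[:,400*i:400*i+400]=im
cv2.imwrite("pics/z2.png",o)
x0,y0,x1,y1=290,208,312,250
g=s["pixels"].astype(int)[y0:y1,x0:x1]
for r in range(4,36): 
    row=g[r]; print(r+y0, ' '.join('B' if v[2]-v[0]>25 else ('D' if v.max()<60 else '.') for v in row))
E
```

```text
[ 562.4 -224.6  167.6]
212 . . . . . . . . . . . . . . . . . . . . . .
213 . . . . . . . . . . D D . . . . . . . . . .
214 . . . . . . . . . . D D D . . . . . . . . .
215 . . . . . . . . . . D D D . . . . . . . . .
216 . . . . . . . . . D D D D . . . . . . . . .
217 . . . . . . . . . D D D D . . . . . . . . .
218 . . . . . . . . . D D D D . . . . . . . . .
219 . . . . . . . . . D D D D . . . . . . . . .
220 . . . . . . . . . D D D D . . . . . . . . .
221 . . . . . . . . . D D D D . . . . . . . . .
222 . . . . . . . . D D D D D . . . . . . . . .
223 . . . . . . . . D D D D D . . . . . . . . .
224 . . . . . . . . D D D D D D . . . . . . . .
225 . . . . . . . . D D D D D . . . . . . . . .
226 . . . . . . . . D D D D D . . . . . . . . .
227 . . . . . . . . D D D D D . . . . . . . . .
228 . . . . . . . . . . . . . . . . . . . . . .
229 . . . . . . . . . . . . . . . . . . . . . .
230 . . . . . . . . . . . B . . . . . . . . . .
231 . . . . . . . . . . . . . . . . . . . . . .
232 . . . . . . . . . . . . . . . . . . . . . .
233 . . . . . . . . . . . . . . . . . . . . . .
234 . . . . . . B B B B B B B B . . . . . . . .
235 . . . . . . B B B B B B B . . . . . . . . .
236 . . . . . . B B B B B B . . . . . . . . . .
237 . . . . . . B B B B B B . . . . . . . . . .
238 . . . . . . B B B B B B . . . . . . . . . .
239 . . . . . . B B B B B B . . . . . . . . . .
240 . . . . . . B B B B B B . . . . . . . . . .
241 . . . . . . B B B B B B . . . . . . . . . .
242 . . . . . . B B B B B B . . . . . . . . . .
243 . . . . . . . B B B B . . . . . . . . . . .
```

View pics/z2.png

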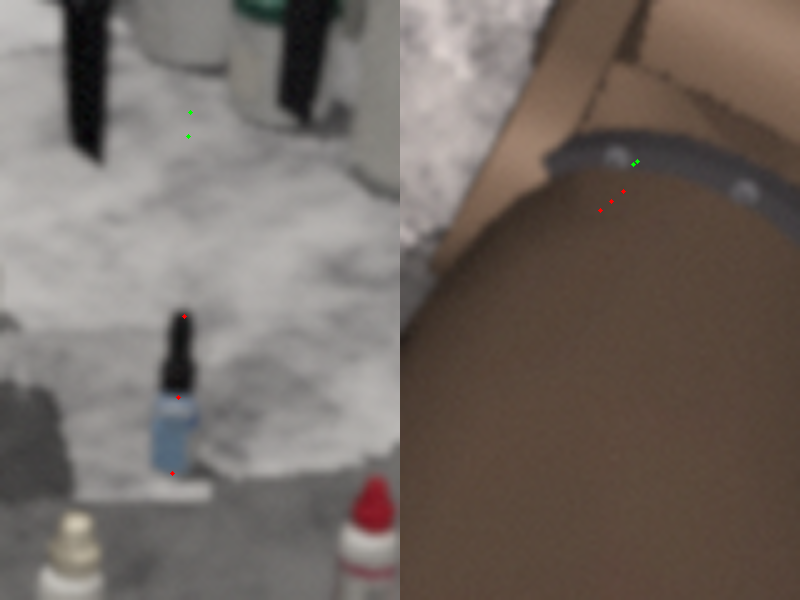

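Emit:
apply_moves(
  increments=[
    [0, 20, -8, -1, 0],
    [0, 30, 0, 0, 0],
    [0, 30, 0, 0, 0],
    [0, 30, 0, 0, 0],
    [0, 14, 0, 0, 0],
    [0, 10, 0, 0, 0],
    [0, 0, 0, 0, 0],
    [0, 0, 0, 0, 0],
  ],
)

```text
t: 5.1
eef_pos: [561.0, -232.6, 33.7]
tcp_rot: [-0.368, 1.569, -0.439]
ft_force: [-0.6, -0.1, -0.2]
opening: 1.001
```

Emit:
apply_moves(
  increments=[
    [0.4, 0, 0, 0, 0],
    [0.6, 0, 0, 0, 0],
    [0.7, 0, 0, 0, 0],
    [0.75, 0, 0, 0, 0],
    [0.8, 0, 0, 0, 0],
    [0.9, 0, 0, 0, 0],
    [1, 0, 0, 0, 0],
    [1, 0, 0, 0, 0],
    [1, 0, 0, 0, 0],
    [1, 0, 0, 0, 0],
  ],
)

```text
t: 6.1
eef_pos: [560.5, -232.3, 32.6]
tcp_rot: [1.963, 1.571, 1.891]
ft_force: [0.9, 0.1, -0.2]
opening: 0.213
```

Emit:
apply_moves(
  increments=[
    [1, 0, 0, 0, 0],
    [1, 0, 0, 0, 0],
    [1, -20, 0, 0, 0],
    [1, -40, 0, 0, 0],
    [1, -40, 0, 0, 0],
    [1, -30, 0, 0, 0],
    [1, 0, 0, 0, 0],
    [1, 0, 0, 0, 0],
  ],
)

```text
t: 6.9
eef_pos: [560.4, -232.3, 162.9]
tcp_rot: [-0.299, 1.57, -0.371]
ft_force: [-0.3, 0.2, -0.7]
opening: 0.206
```

Emit:
apply_moves(
  increments=[
    [1, 0, 20, -2.6, 0],
    [1, 0, 32, -4.1, 0],
    [1, 0, 38, -4.9, 0],
    [1, 0, 40, -5.2, 0],
    [1, 0, 40, -5.2, 0],
    [1, 0, 38, -4.9, 0],
    [1, 0, 26, -3.4, 0],
    [1, 0, 14.6, -1.9, 0],
    [1, 0, 0, 0, 0],
    [1, 0, 0, 0, 0],
  ],
)

```text
t: 7.9
eef_pos: [545.9, 17.7, 162.1]
tcp_rot: [-3.056, 1.57, -3.126]
ft_force: [-0.1, -0.2, -0.3]
opening: 0.202
```

```bash
python3 - <<'E'
from h import *
np.set_printoptions(precision=1,suppress=True)
t=imaging.read_camera("top"); s=imaging.read_camera("side")
p=status.state()["eef_pos"]; print(p)
o=np.zeros((600,800,3),np.uint8)
for i,(c,(x0,y0)) in enumerate(((s,(200,105)),(t,(170,120)))):
    im=cv2.resize(c["pixels"][y0:y0+120,x0:x0+80,::-1],None,fx=5,fy=5,interpolation=cv2.INTER_CUBIC)
    def mk(X,col):
        u=(proj(c,X)[0]-[x0,y0]+.5)*5; cv2.circle(im,(int(u[0]),int(u[1])),2,col,-1)
    for z in(0,5,-33): mk(p+[0,0,z],(0,255,0))
    th=-.071; P=np.array([546.2,18,0]); Y=np.array([-np.sin(th),np.cos(th),0]);X=np.array([Y[1],-Y[0],0])
    for y in(-42,0,42): mk(P+Y*y+[0,0,28],(0,0,255))
    for y in(-42,42): mk(P+Y*y+[0,0,85],(255,0,255))
    for a,b in((-32,-86),(32,-86),(-32,86)): mk(P+X*a+Y*b+[0,0,28],(255,255,0))
    for a in(-17,17): mk(P+X*a-Y*80+[0,0,104],(255,255,0))
    o[:,400*i:400*i+400]=im
cv2.imwrite("pics/z3.png",o)
E
```

```text
[546.1  17.  162.3]
```

View pics/z3.png

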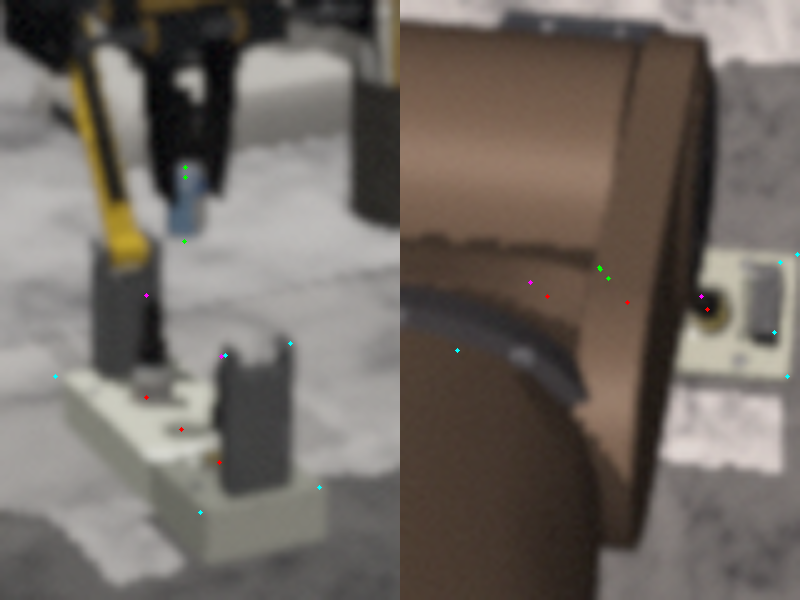

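Emit:
apply_moves(
  increments=[
    [1, 30, 0.5, 0, 0],
    [1, 30, 0, 0, 0],
    [1, 25, 0, 0, 0],
    [1, 10, 0, 0, 0],
    [1, 0, 0, 0, 0],
    [1, 0, 0, 0, 0],
  ],
)

```text
t: 8.6
eef_pos: [546.5, 18.0, 68.4]
tcp_rot: [0.083, 1.57, 0.011]
ft_force: [0.7, 0.4, 0.3]
opening: 0.207
```

```bash
python3 - <<'E'
from h import *
np.set_printoptions(precision=1,suppress=True)
s=imaging.read_camera("side")
st=status.state(); p=st["eef_pos"]; print(p,st["tcp_rot"])
c=s; k=10; x0,y0=205,160
im=cv2.resize(c["pixels"][y0:y0+60,x0:x0+70,::-1],None,fx=k,fy=k,interpolation=cv2.INTER_CUBIC)
def mk(X,col):
    u=(proj(c,X)[0]-[x0,y0]+.5)*k; cv2.circle(im,(int(u[0]),int(u[1])),2,col,-1)
for z in(-33,-20): 
  for a in np.linspace(0,6.28,24): mk(p+[10.5*np.cos(a),10.5*np.sin(a),z],(0,255,0))
th=-.071; P=np.array([546.2,18,0]); Y=np.array([-np.sin(th),np.cos(th),0]);X=np.array([Y[1],-Y[0],0])
for y in(-42,0,42):
  for a in np.linspace(0,6.28,30): mk(P+Y*y+X*14.5*np.cos(a)+Y*14.5*np.sin(a)+[0,0,28],(0,0,255))
for a in np.linspace(-32,32,12): mk(P+X*a+Y*-86+[0,0,28],(255,255,0))
for b in np.linspace(-86,86,24): mk(P+X*-32+Y*b+[0,0,28],(255,255,0)); mk(P+X*32+Y*b+[0,0,28],(255,255,0))
cv2.imwrite("pics/z4.png",im)
E
```

```text
[546.7  18.1  68.7] [ 0.   1.6 -0. ]
```

View pics/z4.png

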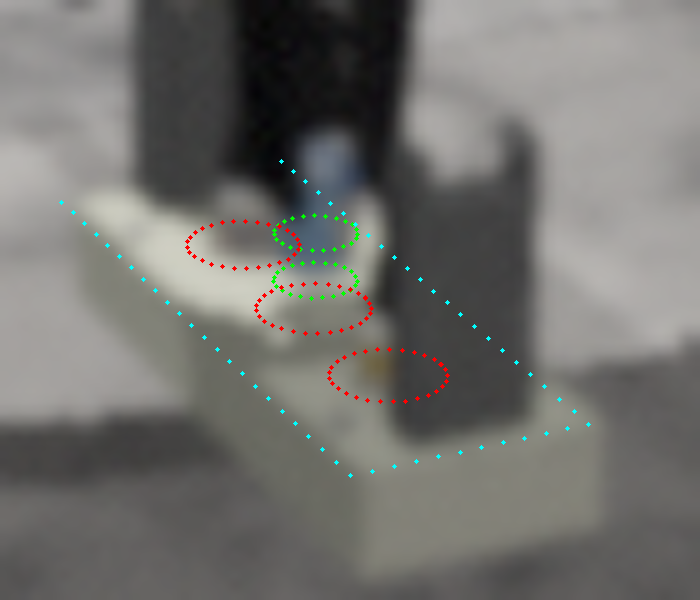

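```bash
python3 - <<'E'
from h import *
np.set_printoptions(precision=1,suppress=True,linewidth=200)
s=imaging.read_camera("side"); p=status.state()["eef_pos"]; g=s["pixels"].astype(int)
for z in(-33,-28,-22,-15): print(z,proj(s,p+[0,0,z])[0])
print("     ",np.arange(229,246))
for r in range(170,196): print(r,(g[r,229:246,2]-g[r,229:246,0]), g[r,229:246].mean(1).astype(int))
E
```

```text
-33 [236.  187.5]
-28 [236.  185.7]
-22 [236.1 183.5]
-15 [236.1 181. ]
      [229 230 231 232 233 234 235 236 237 238 239 240 241 242 243 244 245]
170 [-2  0  1  4  0  0  2  1  6  0 -1 -1 -2 -1 -1 -2 -3] [ 25  12  12   3  12  13  16  18  15  21  19  18  16  20  21  49 100]
171 [ 1  1 -2  2  4  2  2  1 -1  1  2  2 -2  1 -2 -2 -3] [ 23   7   8  12  10  16  21  19  25  28  24  22  15  19  17  52 108]
172 [ 1  1 -1 -3  2  0  4  4  5  3  1  0  1  0  1 -1 -3] [ 23  14  10  13  13  19  32  38  48  54  49  34  20  21  26  56 110]
173 [ 0 -1  1  3  1  6  9 12 12  7  4  2 -1  1  2 -2 -4] [ 21  13  12   8  14  31  52  74  87  94  82  54  26  24  30  59 106]
174 [ 1 -2  1  0  2  8 13 16 18 13  8  4  0  3 -1 -2 -2] [ 16  13  13  13  18  37  73 102 114 117  99  65  33  21  36  58  90]
175 [ 0  0  1  0  5  8 13 17 20 19 14  7  4  2  0  1  0] [ 20  14  10  10  21  40  82 110 119 114  97  67  36  24  34  52  72]
176 [ 1  2  0  2  4  8 14 17 20 21 22 17 10  3  1  2  0] [ 26  13  14  13  19  42  82 110 117 108  89  64  39  24  38  54  62]
177 [ 0 -1  0 -1  3 10 17 21 22 24 27 24 14  0  2  1  0] [ 44  
[... 1853 characters left out ...]
1 -10  -9  -9 -10  -9  -9 -10 -10  -9  -5  -3   0   0] [173 178 170 151 131 122 121 122 124 125 122 121 115 100  77  62  59]
192 [-10 -10 -11 -10 -11 -10  -9  -9 -10 -11  -9  -8  -8  -6  -4  -1   0] [137 143 145 147 139 124 118 119 119 120 119 121 126 120 101  72  61]
193 [ -9  -9 -10 -11 -11 -11  -9  -9  -9  -9  -9 -10  -9  -8  -7  -2   0] [110 114 132 150 148 127 113 112 112 113 112 114 122 124 106  78  62]
194 [ -9  -7 -10 -10 -10  -8  -8  -8  -7  -8  -9 -12 -18 -17 -13  -7   0] [104 107 117 130 130 115 107 107 109 109 109 107 110 112  99  75  61]
195 [ -9  -9  -8  -9  -9  -9  -8  -9 -10  -9 -11 -15 -27 -32 -25 -12  -2] [104 106 109 112 112 109 108 111 114 114 115 111 101  98  89  72  61]
```

Emit:
apply_moves(
  increments=[
    [1, 5, 0, 0, 0],
    [1, 5, 0, 0, 0],
    [1, 3, 0, 0, 0],
    [1, 3, 0, 0, 0],
    [1, 0, 0, 0, 0],
  ],
)

```text
t: 9.2
eef_pos: [547.2, 17.6, 53.7]
tcp_rot: [-0.225, 1.567, -0.296]
ft_force: [-3.4, -7.4, 25.0]
opening: 0.205
```

```bash
python3 - <<'E'
from h import *
s=status.state();print(s["eef_pos"],s["ft_force"],s["moment"])
E
```

```text
[547.17882546  17.5741907   53.65759681] [-3.41352663 -7.42879054 24.98706188] [-1.28363563  0.85163136  0.02093781]
```

Emit:
apply_moves(
  increments=[
    [1, -3, 0, 0, 0],
    [1, 0, -1.5, -0.7, 0],
    [1, 0, 0, 0, 0],
  ],
)

```text
t: 9.5
eef_pos: [545.2, 16.9, 54.5]
tcp_rot: [0.409, 1.571, 0.338]
ft_force: [0.2, -1.0, 2.3]
opening: 0.208
```

Emit:
apply_moves(
  increments=[
    [1, 2, 0, 0, 0],
    [1, 1, 0, 0, 0],
    [1, 0, 0, 0, 0],
  ],
)

```text
t: 9.8
eef_pos: [545.9, 16.4, 53.0]
tcp_rot: [-0.305, 1.569, -0.375]
ft_force: [-3.3, -6.5, 23.2]
opening: 0.206
```

Emit:
apply_moves(
  increments=[
    [1, -3, 0, 0, 0],
    [1, 0, 0, 0, 0],
  ],
)

```text
t: 10.0
eef_pos: [545.2, 17.0, 54.6]
tcp_rot: [1.161, 1.571, 1.09]
ft_force: [0.3, 0.2, 0.1]
opening: 0.21
```

```bash
python3 - <<'E'
from h import *
s=imaging.read_camera("side"); st=status.state(); p=st["eef_pos"]; print(p,st["ft_force"])
c=s; k=12; x0,y0=205,155
g=np.clip(c["pixels"][y0:y0+48,x0:x0+60,::-1].astype(float)*1.5,0,255).astype(np.uint8)
im=cv2.resize(g,None,fx=k,fy=k,interpolation=cv2.INTER_CUBIC)
def mk(X,col):
    u=(proj(c,X)[0]+[1.2,1.1]-[x0,y0]+.5)*k; cv2.circle(im,(int(u[0]),int(u[1])),1,col,-1)
for z in(-33,5):
  for a in np.linspace(0,6.28,24): mk(p+[10.5*np.cos(a),10.5*np.sin(a),z],(0,255,0))
th=-.071; P=np.array([546.2,18,0]); Y=np.array([-np.sin(th),np.cos(th),0]);X=np.array([Y[1],-Y[0],0])
for y in(-42,0,42):
  for a in np.linspace(0,6.28,30): mk(P+Y*y+X*14.5*np.cos(a)+Y*14.5*np.sin(a)+[0,0,28],(0,0,255))
cv2.imwrite("pics/z5.png",im)
E
```

```text
[545.14960172  17.06896567  54.37825302] [ 1.23091295 -0.12481519 -0.25681716]
```

View pics/z5.png

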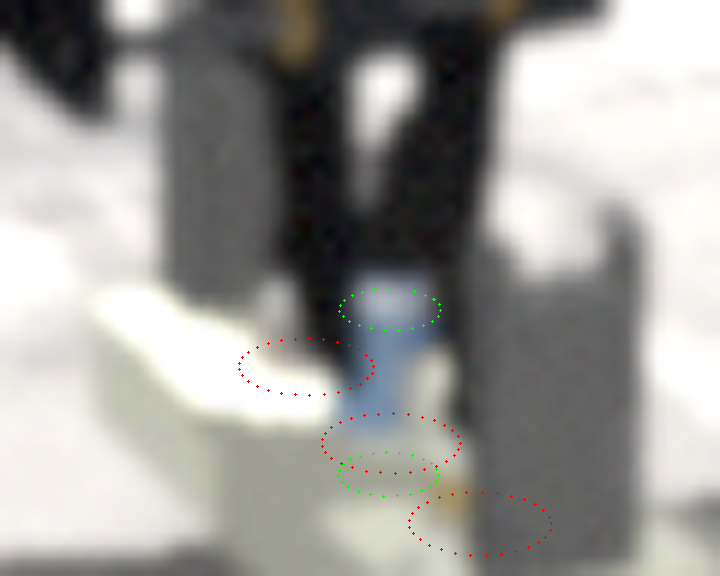

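Emit:
apply_moves(
  increments=[
    [1, -20, 0, 0, 0],
    [1, -30, 0, 0, 0],
    [1, -30, 0, 0, 0],
    [1, -25, 0, 0, 0],
    [1, 0, -15, 2, 0],
    [1, 0, -25, 3.3, 0],
    [1, 0, -30, 4, 0],
    [1, 0, -30, 4, 0],
    [1, 0, -25, 3.3, 0],
    [1, 0, -20, 2.6, 0],
  ],
)

```text
t: 11.05
eef_pos: [553.6, -130.9, 158.1]
tcp_rot: [2.868, 1.569, 2.796]
ft_force: [0.2, 0.2, -0.2]
opening: 0.208
```

Emit:
apply_moves(
  increments=[
    [1, 0, -14, 1.8, 0],
    [1, 0, -8, 1, 0],
    [1, 20, 0, 0, 0],
    [1, 30, 0, 0, 0],
    [1, 30, 0, 0, 0],
    [1, 20, 0, 0, 0],
    [1, 10, 0, 0, 0],
    [1, 0, 0, 0, 0],
    [1, 0, 0, 0, 0],
  ],
)

```text
t: 11.95
eef_pos: [555.7, -151.1, 50.2]
tcp_rot: [-0.118, 1.57, -0.189]
ft_force: [0.1, 0.0, 0.5]
opening: 0.206
```

```bash
python3 - <<'E'
from h import *
s=imaging.read_camera("side"); st=status.state(); p=st["eef_pos"]; print(p,st["ft_force"])
c=s; k=9; u=proj(c,p)[0]; x0,y0=int(u[0])-35,int(u[1])-35
g=np.clip(c["pixels"][y0:y0+65,x0:x0+70,::-1].astype(float)*1.5,0,255).astype(np.uint8)
im=cv2.resize(g,None,fx=k,fy=k,interpolation=cv2.INTER_CUBIC)
def mk(X,col):
    u=(proj(c,X)[0]+[1.2,1.1]-[x0,y0]+.5)*k; cv2.circle(im,(int(u[0]),int(u[1])),1,col,-1)
for z in(-33,5,44):
  for a in np.linspace(0,6.28,24): mk(p+[10.5*np.cos(a),10.5*np.sin(a),z],(0,255,0))
cv2.imwrite("pics/z6.png",im)
E
```

```text
[ 555.81943115 -151.20172768   50.53657919] [ 0.69238773 -0.01500989  0.55243475]
```

View pics/z6.png

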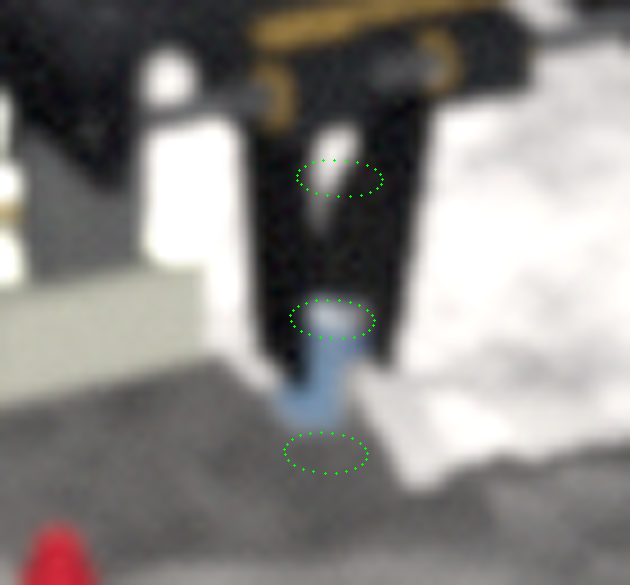

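Emit:
apply_moves(
  increments=[
    [1, 0, 12, -4.4, 0],
    [1, 2, 18, -6.6, 0],
    [1, 3, 12, -4.4, 0],
    [1, 0, 8, -3, 0],
    [1, 0, 0, 0, 0],
    [1, 0, 3, 0, 0],
    [1, 0, 3, 0, 0],
    [1, 0, 3, 0, 0],
    [1, 0, 0, 0, 0],
  ],
)

```text
t: 12.9
eef_pos: [541.2, -90.9, 44.6]
tcp_rot: [1.134, 1.571, 1.063]
ft_force: [-0.2, 0.8, -0.5]
opening: 0.208
```

Emit:
apply_moves(
  increments=[
    [1, 0, 2, 0, 0],
    [1, 0, 2, 0, 0],
    [1, 0, 0, 0, 0],
  ],
)

```text
t: 13.2
eef_pos: [541.4, -86.8, 44.6]
tcp_rot: [2.271, 1.571, 2.2]
ft_force: [0.3, -0.0, 0.1]
opening: 0.208
```

Emit:
apply_moves(
  increments=[
    [1, 0, 2, 0, 0],
    [1, 0, 2, 0, 0],
    [1, 0, 0, 0, 0],
  ],
)

```text
t: 13.5
eef_pos: [541.8, -83.4, 44.8]
tcp_rot: [-1.082, 1.57, -1.153]
ft_force: [-1.6, -5.3, 0.6]
opening: 0.209
```

Emit:
apply_moves(
  increments=[
    [1, 0, 1.5, 0, 0],
    [1, 0, 1.5, 0, 0],
    [1, 0, 0, 0, 0],
  ],
)

```text
t: 13.8
eef_pos: [542.2, -80.9, 45.0]
tcp_rot: [-0.844, 1.569, -0.915]
ft_force: [-1.9, -8.3, 2.7]
opening: 0.205
```

Emit:
apply_moves(
  increments=[
    [1, 0, 1, 0, 0],
    [1, 0, 1, 0, 0],
    [1, 0, 0, 0, 0],
  ],
)

```text
t: 14.1
eef_pos: [542.4, -79.1, 45.1]
tcp_rot: [-0.8, 1.569, -0.871]
ft_force: [-1.5, -10.6, 3.4]
opening: 0.208
```

Emit:
apply_moves(
  increments=[
    [1, 0, 0.8, 0, 0],
    [1, 0, -5, 0, 0],
    [1, 0, -15, 0, 0],
    [1, 0, -20, 0, 0],
    [1, 0, -15, 0, 0],
    [1, 0, -5, 0, 0],
    [1, 0, 0, 0, 0],
    [1, 0, 0, 0, 0],
  ],
)

```text
t: 14.9
eef_pos: [537.7, -136.9, 44.5]
tcp_rot: [2.41, 1.57, 2.338]
ft_force: [-0.2, 0.2, -0.1]
opening: 0.209
```

```bash
python3 - <<'E'
from h import *
s=imaging.read_camera("side"); st=status.state(); p=st["eef_pos"]; print(p,st["ft_force"])
c=s; k=9; u=proj(c,p)[0]; x0,y0=int(u[0])-35,int(u[1])-35
g=np.clip(c["pixels"][y0:y0+65,x0:x0+70,::-1].astype(float)*1.5,0,255).astype(np.uint8)
im=cv2.resize(g,None,fx=k,fy=k,interpolation=cv2.INTER_CUBIC)
def mk(X,col):
    u=(proj(c,X)[0]+[1.2,1.1]-[x0,y0]+.5)*k; cv2.circle(im,(int(u[0]),int(u[1])),1,col,-1)
for z in(-28,10,49):
  for a in np.linspace(0,6.28,24): mk(p+[10.5*np.cos(a),10.5*np.sin(a),z],(0,255,0))
cv2.imwrite("pics/z7.png",im)
E
```

```text
[ 537.81649689 -136.65231558   44.57490635] [ 0.35942745 -0.04303464  0.26942104]
```

View pics/z7.png

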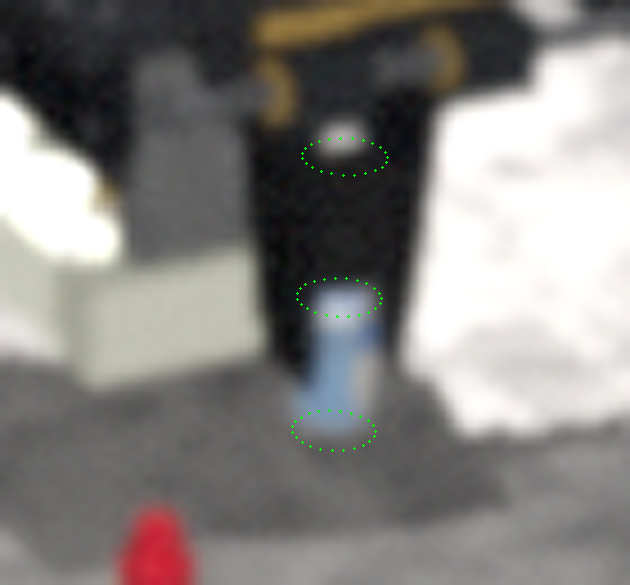

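Emit:
apply_moves(
  increments=[
    [1, 8, 0, 0, 0],
    [1, 4, 0, 0, 0],
    [1, 2, 0, 0, 0],
    [1, 1, 0, 0, 0],
    [1, 0, 0, 0, 0],
  ],
)

```text
t: 15.45
eef_pos: [537.9, -137.0, 29.4]
tcp_rot: [2.53, 1.57, 2.459]
ft_force: [-0.6, -0.9, -1.1]
opening: 0.207
```

Emit:
apply_moves(
  increments=[
    [1, 1, 0, 0, 0],
    [1, 1, 0, 0, 0],
    [1, 0, 0, 0, 0],
  ],
)

```text
t: 15.75
eef_pos: [537.9, -137.1, 27.6]
tcp_rot: [1.046, 1.571, 0.975]
ft_force: [0.2, -0.0, 0.5]
opening: 0.207
```

Emit:
apply_moves(
  increments=[
    [1, 1, 0, 0, 0],
    [1, 1, 0, 0, 0],
    [1, 0, 0, 0, 0],
  ],
)

```text
t: 16.05
eef_pos: [538.0, -137.1, 27.0]
tcp_rot: [-0.188, 1.57, -0.26]
ft_force: [-4.1, 1.9, 18.6]
opening: 0.211
```

Emit:
apply_moves(
  increments=[
    [1, -0.7, 0, 0, 0],
    [0.75, 0, 0, 0, 0],
    [0.7, 0, 0, 0, 0],
    [0.6, 0, 0, 0, 0],
    [0.6, 0, 0, 0, 0],
    [0.6, -2, 0, 0, 0],
    [0.6, -2, 0, 0, 0],
    [0.6, -1, 0, 0, 0],
    [0.6, 0, 0, 0, 0],
    [0.6, 0, 0, 0, 0],
  ],
)

```text
t: 17.05
eef_pos: [537.9, -137.1, 31.4]
tcp_rot: [0.202, 1.571, 0.131]
ft_force: [-0.1, 0.6, 0.2]
opening: 0.4
```

```bash
cat > v.py <<'E'
from h import *
import sys
def view(f,dz):
    c=imaging.read_camera("side"); st=status.state(); p=st["eef_pos"]; print(p,st["ft_force"],st["opening"])
    k=9; u=proj(c,p)[0]; x0,y0=int(u[0])-35,int(u[1])-35
    g=np.clip(c["pixels"][y0:y0+65,x0:x0+70,::-1].astype(float)*1.5,0,255).astype(np.uint8)
    im=cv2.resize(g,None,fx=k,fy=k,interpolation=cv2.INTER_CUBIC)
    for z in dz:
      for a in np.linspace(0,6.28,24):
        u=(proj(c,p+[10.5*np.cos(a),10.5*np.sin(a),z])[0]+[1.2,1.1]-[x0,y0]+.5)*k; cv2.circle(im,(int(u[0]),int(u[1])),1,(0,255,0),-1)
    cv2.imwrite("pics/"+f,im)
    # blue-ish mask slant: per-row centre of blue
    b=c["pixels"].astype(int); 
    for r in range(y0+28,y0+60):
        d=b[r,x0+20:x0+50,2]-b[r,x0+20:x0+50,0]; i=np.nonzero(d>12)[0]
        if len(i)>3: print(r,i.min()+x0+20,i.max()+x0+20,end=" | ")
E
python3 -c "
from v import *
view('z8.png',(-32,6,45))"
```

```text
[ 537.86997011 -137.06178153   31.32426923] [ 0.26618588 -0.67295744  0.47402495] 0.4006538487344883
214 265 270 | 215 264 271 | 216 264 272 | 217 265 272 | 218 264 272 | 219 264 272 | 220 263 271 | 221 263 270 | 222 263 269 | 223 263 269 | 224 263 269 | 225 263 269 | 226 264 269 | 227 264 269 | 228 265 269 |
```

Emit:
apply_moves(
  increments=[
    [0.7, 0, 0, 0, 0],
    [0.74, 0, 0, 0, 0],
    [0.77, 0, 0, 0, 0],
    [0.8, 0, 0, 0, 0],
    [0.85, 0, 0, 0, 0],
    [0.9, 0, 0, 0, 0],
    [1, 0, 0, 0, 0],
    [1, 0, 0, 0, 0],
  ],
)

```text
t: 17.9
eef_pos: [537.8, -137.1, 31.3]
tcp_rot: [2.016, 1.571, 1.945]
ft_force: [0.1, -0.4, 0.2]
opening: 0.205
```

```bash
python3 -c "
from v import *
view('z8.png',(-32,6,45)); c=imaging.read_camera('side'); p=status.state()['eef_pos']; print([proj(c,p+[0,0,z])[0]+[1.2,1.1] for z in (-32,6,45)])"
```

```text
[ 537.8918431  -137.07184272   31.31882425] [ 1.51129675 -0.45133463 -0.03829784] 0.20450674583195066
214 266 270 | 215 266 270 | 216 266 270 | 217 267 272 | 218 266 273 | 219 265 272 | 220 265 271 | 221 265 270 | 222 265 269 | 223 264 269 | 224 264 269 | 225 264 269 | 226 264 269 | 227 264 269 | 228 265 269 | [array([267.45344675, 228.98971797]), array([268.04691463, 214.38336206]), array([268.67391172, 198.95178959])]
```

Emit:
apply_moves(
  increments=[
    [1, -5, 0, 0, 0],
    [1, -10, 0, 0, 0],
    [1, -10, 0, 0, 0],
    [1, -5, 0, 0, 0],
    [1, 0, 0, 0, 0],
  ],
)

```text
t: 18.5
eef_pos: [538.3, -137.2, 62.5]
tcp_rot: [-0.24, 1.569, -0.311]
ft_force: [-1.2, -0.7, 0.3]
opening: 0.204
```

```bash
python3 -c "
from v import *
view('z9.png',(-32,6,45)); c=imaging.read_camera('side'); p=status.state()['eef_pos']; print([proj(c,p+[0,0,z])[0]+[1.2,1.1] for z in (-32,6,45)])"
```

```text
[ 538.06305314 -137.1343621    61.91072696] [ 0.36670187  0.64069915 -1.11809548] 0.20465563906494247
202 267 271 | 203 266 271 | 204 267 272 | 205 267 273 | 206 266 273 | 207 266 272 | 208 266 271 | 209 266 270 | 210 265 270 | 211 265 270 | 212 265 270 | 213 264 270 | 214 264 270 | 215 265 270 | 216 266 270 | [array([267.91404299, 217.41867841]), array([268.52098993, 202.47717986]), array([269.1624412 , 186.68627212])]
```

Emit:
apply_moves(
  increments=[
    [1, -15, 0, 0, 0],
    [1, -25, 0, 0, 0],
    [1, -25, 0, 0, 0],
    [1, -18, 0, 0, 0],
    [1, -7, 0, 0, 0],
    [1, 0, 8, 0, 0],
    [1, 0, 16, -0.4, 0],
    [1, 0, 22, -0.5, 0],
    [1, 0, 22, -0.5, 0],
    [1, 0, 22, -0.5, 0],
  ],
)

```text
t: 19.6
eef_pos: [541.7, -45.1, 150.0]
tcp_rot: [2.933, 1.569, 2.862]
ft_force: [-0.1, -0.2, 0.1]
opening: 0.206
```

Emit:
apply_moves(
  increments=[
    [1, 0, 22, -0.4, 0],
    [1, 0, 20, -0.3, 0],
    [1, 0, 14, -0.3, 0],
    [1, 0, 8, 0, 0],
    [1, 0, 1.3, 0, 0],
    [1, 15, 0, 0, 0],
    [1, 25, 0, 0, 0],
    [1, 25, 0, 0, 0],
    [1, 15, 0, 0, 0],
    [1, 0, 0, 0, 0],
  ],
)

```text
t: 20.6
eef_pos: [545.1, 17.5, 69.4]
tcp_rot: [3.121, 1.567, 3.05]
ft_force: [0.4, 0.3, -0.1]
opening: 0.205
```

```bash
python3 -c "
from v import *
view('z10.png',(-31.5,6,45)); c=imaging.read_camera('side'); p=status.state()['eef_pos']; print([proj(c,p+[0,0,z])[0]+[1.2,1.1] for z in (-32,6,45)])"
```

```text
[545.68845869  17.55200713  70.67704234] [0.11230204 1.00423772 1.09628407] 0.20399055047337442
174 235 238 | 175 234 239 | 176 235 240 | 177 236 241 | 178 235 241 | 179 234 240 | 180 234 238 | 181 234 238 | 182 234 238 | 183 233 238 | 184 233 238 | 185 234 238 | 186 235 238 | [array([237.1817057 , 187.35953033]), array([237.32852291, 173.46155227]), array([237.48324968, 158.81484055])]
```

Emit:
apply_moves(
  increments=[
    [1, 0, -2.4, 0.2, 0],
    [1, 5, 0, 0, 0],
    [1, 3, 0, 0, 0],
    [1, 2, 0, 0, 0],
    [1, 1, 0, 0, 0],
    [1, 0, 0, 0, 0],
  ],
)

```text
t: 21.3
eef_pos: [546.0, 15.7, 60.2]
tcp_rot: [2.715, 1.571, 2.644]
ft_force: [0.6, -0.7, -0.4]
opening: 0.203
```

Emit:
apply_moves(
  increments=[
    [1, 1.5, 0, 0, 0],
    [1, 0, 0, 0, 0],
  ],
)

```text
t: 21.5
eef_pos: [546.0, 15.7, 58.7]
tcp_rot: [2.568, 1.571, 2.497]
ft_force: [0.1, -0.3, -1.1]
opening: 0.206
```

Emit:
apply_moves(
  increments=[
    [1, 1.5, 0, 0, 0],
    [1, 0, 0, 0, 0],
  ],
)

```text
t: 21.7
eef_pos: [546.0, 15.6, 57.2]
tcp_rot: [2.696, 1.571, 2.625]
ft_force: [-0.7, -0.1, 0.7]
opening: 0.206
```

Emit:
apply_moves(
  increments=[
    [1, 1.5, 0, 0, 0],
    [1, 1.5, 0, 0, 0],
    [1, 0, 0, 0, 0],
  ],
)

```text
t: 22.0
eef_pos: [546.0, 15.6, 54.1]
tcp_rot: [2.816, 1.57, 2.745]
ft_force: [-0.3, 0.2, 0.5]
opening: 0.207
```

Emit:
apply_moves(
  increments=[
    [1, 2, 0, 0, 0],
    [1, 2, 0, 0, 0],
    [1, 2, 0, 0, 0],
    [1, 0, 0, 0, 0],
  ],
)

```text
t: 22.4
eef_pos: [545.9, 15.7, 48.0]
tcp_rot: [2.932, 1.57, 2.861]
ft_force: [-0.1, -0.0, 0.0]
opening: 0.203
```

Emit:
apply_moves(
  increments=[
    [1, 2, 0, 0, 0],
    [1, 2, 0, 0, 0],
    [1, 1, 0, 0, 0],
    [1, 0, 0, 0, 0],
  ],
)

```text
t: 22.8
eef_pos: [546.0, 15.6, 43.1]
tcp_rot: [2.767, 1.571, 2.696]
ft_force: [0.2, 0.2, -0.3]
opening: 0.205
```

Emit:
apply_moves(
  increments=[
    [1, 1, 0, 0, 0],
    [1, 0.7, 0, 0, 0],
    [1, 0, 0, 0, 0],
  ],
)

```text
t: 23.1
eef_pos: [546.0, 15.7, 41.5]
tcp_rot: [2.425, 1.571, 2.354]
ft_force: [-0.5, -0.9, -0.4]
opening: 0.205
```

Emit:
apply_moves(
  increments=[
    [0.9, 0, 0, 0, 0],
    [0.7, 0, 0, 0, 0],
    [0.5, 0, 0, 0, 0],
    [0.4, 0, 0, 0, 0],
    [0.4, -5, 0, 0, 0],
    [0.4, -25, 0, 0, 0],
    [0.4, -45, 0, 0, 0],
    [0.4, -45, 0, 0, 0],
    [0.4, -45, 0, 0, 0],
    [0.4, -45, 0, 0, 0],
  ],
)

```text
t: 24.1
eef_pos: [545.6, 15.7, 254.0]
tcp_rot: [0.166, 1.57, 0.095]
ft_force: [0.3, -0.6, -0.8]
opening: 0.597
```

Emit:
apply_moves(
  increments=[
    [0.4, -40, 0, 0, 0],
    [0.4, -20, 0, 0, 0],
    [0.4, 0, 25, 0, 0],
    [0.4, 0, 40, 0, 0],
    [0.4, 0, 45, 0, 0],
    [0.4, 0, 35, 0, 0],
    [0.4, 0, 20, 0, 0],
    [0.4, 0, 0, 0, 0],
  ],
)

```text
t: 24.9
eef_pos: [557.4, 182.4, 311.8]
tcp_rot: [1.848, 1.57, 1.78]
ft_force: [-0.2, 0.0, -0.1]
opening: 0.602
```

```bash
python3 - <<'E'
from h import *
np.set_printoptions(precision=1,suppress=True)
t=imaging.read_camera("top"); s=imaging.read_camera("side")
st=status.state(); p=st["eef_pos"]; print(p,st["tcp_rot"],st["opening"])
o=np.zeros((600,800,3),np.uint8)
th=-.071; P=np.array([546.2,16.5,0]); Y=np.array([-np.sin(th),np.cos(th),0]);X=np.array([Y[1],-Y[0],0])
a=2.11
for i,(c,(x0,y0),off) in enumerate(((s,(185,80),(1.2,1.1)),(t,(110,120),(0,0)))):
    im=cv2.resize(np.clip(c["pixels"][y0:y0+120,x0:x0+80,::-1]*1.4,0,255).astype(np.uint8),None,fx=5,fy=5,interpolation=cv2.INTER_CUBIC)
    def mk(Q,col):
        u=(proj(c,Q)[0]+off-[x0,y0]+.5)*5; cv2.circle(im,(int(u[0]),int(u[1])),2,col,-1)
    for z in(0,8,-11): mk(p+[0,0,z],(0,255,0))
    for r in(0,60,120,172,188): mk(P+Y*(76-r*np.cos(a))+[0,0,96+r*np.sin(a)],(0,0,255))
    mk(P+[0,0,87],(255,0,255)); mk(P+[0,0,48],(255,0,255))
    o[:,400*i:400*i+400]=im
cv2.imwrite("pics/z11.png",o)
E
```

```text
[557.5 180.2 311.7] [-2.1  1.6 -2.1] 0.5986207972302635
```

View pics/z11.png

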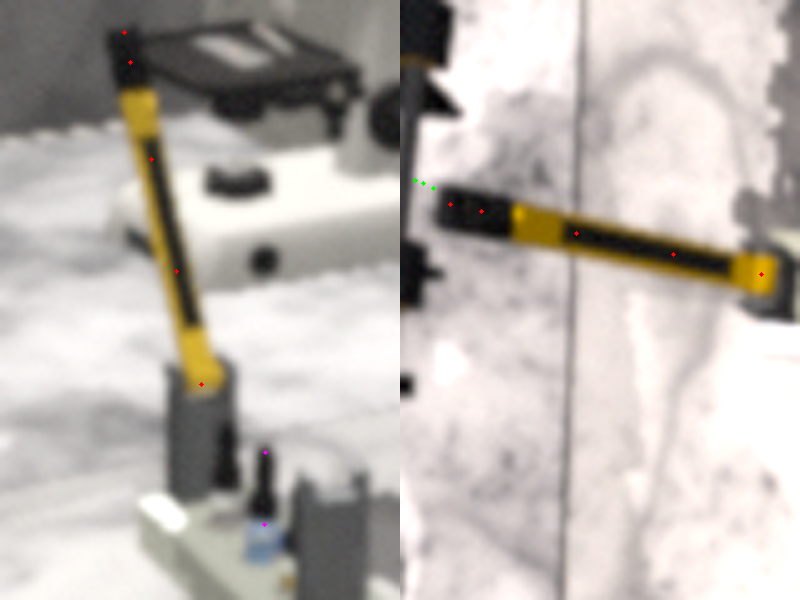

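Emit:
apply_moves(
  increments=[
    [0.4, 25, 0, 0, 0],
    [0.4, 30, 1, 0, 0],
    [0.4, 15, 0, 0, 0],
    [0.4, 8, 0, 0, 0],
    [0.5, 0, 0, 0, 0],
    [0.6, 0, 0, 0, 0],
    [0.7, 0, 0, 0, 0],
    [0.75, 0, 0, 0, 0],
    [0.75, 0, 0, 0, 0],
  ],
)

```text
t: 25.9
eef_pos: [558.0, 181.2, 234.1]
tcp_rot: [0.37, 1.57, 0.299]
ft_force: [0.4, 0.3, 0.1]
opening: 0.269
```

Emit:
apply_moves(
  increments=[
    [0.8, 0, 1.5, 0, 0],
    [0.9, 0, 0, 0, 0],
    [1, 0, 0, 0, 0],
    [1, 0, 0, 0, 0],
    [1, 0, 0, 0, 0],
  ],
)

```text
t: 26.4
eef_pos: [558.8, 182.7, 233.8]
tcp_rot: [0.096, 1.569, 0.025]
ft_force: [5.8, -1.4, -1.5]
opening: 0.207
```

```bash
python3 - <<'E'
from h import *
np.set_printoptions(precision=2,suppress=True)
st=status.state(); p=st["eef_pos"]; print(p,st["ft_force"],st["opening"])
# arc: grasp point g=(yc,z) ; radius/angle assuming hinge at carrier y 76, carrier origin (546.2,16.5)
th=-.071; Y=np.array([-np.sin(th),np.cos(th)]); 
yc=(p[:2]-[546.2,16.5])@Y; z=p[2]+8
r=np.hypot(76-yc,z-96); a0=np.arctan2(z-96,76-yc); print(yc,z,r,a0)
r=172; n=30
# ease profile
A=a0*(1-np.linspace(0,1,n+1))
yy=76-r*np.cos(A); zz=96+r*np.sin(A)
print("start mismatch",yy[0]-yc,zz[0]-z)
for i in range(n): print(f"[1,{-(zz[i+1]-zz[i]):.1f},{yy[i+1]-yy[i]:.1f},0,0]",end=", ")
E
```

```text
[558.82 182.67 233.82] [ 5.84 -1.36 -1.52] 0.20689154262880666
166.64145221376097 241.81587091352114 171.6919947746201 2.1269583725102317
start mismatch 0.1626053733868389 0.26158499843657523
[1,-6.1,-10.6,0,0], [1,-5.3,-11.0,0,0], [1,-4.5,-11.3,0,0], [1,-3.7,-11.6,0,0], [1,-2.9,-11.9,0,0], [1,-2.0,-12.0,0,0], [1,-1.2,-12.1,0,0], [1,-0.3,-12.2,0,0], [1,0.6,-12.2,0,0], [1,1.4,-12.1,0,0], [1,2.3,-12.0,0,0], [1,3.1,-11.8,0,0], [1,4.0,-11.5,0,0], [1,4.8,-11.2,0,0], [1,5.5,-10.9,0,0], [1,6.3,-10.4,0,0], [1,7.0,-10.0,0,0], [1,7.7,-9.4,0,0], [1,8.4,-8.9,0,0], [1,9.0,-8.3,0,0], [1,9.5,-7.6,0,0], [1,10.0,-6.9,0,0], [1,10.5,-6.2,0,0], [1,10.9,-5.4,0,0], [1,11.3,-4.6,0,0], [1,11.6,-3.8,0,0], [1,11.8,-3.0,0,0], [1,12.0,-2.1,0,0], [1,12.1,-1.3,0,0], [1,12.2,-0.4,0,0],
```

Emit:
apply_moves(
  increments=[
    [1, -6.1, -10.6, 0.6, 0],
    [1, -5.3, -11.0, 0, 0],
    [1, -4.5, -11.3, 0, 0],
    [1, -3.7, -11.6, 0, 0],
    [1, -2.9, -11.9, 0, 0],
    [1, 0, 0, 0, 0],
  ],
)

```text
t: 27.0
eef_pos: [554.7, 124.8, 256.9]
tcp_rot: [-0.038, 1.57, -0.11]
ft_force: [3.8, -0.2, 0.1]
opening: 0.211
```

Emit:
apply_moves(
  increments=[
    [1, -2.0, -12.0, 0.4, 0],
    [1, -1.2, -12.1, 0, 0],
    [1, -0.3, -12.2, 0, 0],
    [1, 0.6, -12.2, 0, 0],
    [1, 1.4, -12.1, 0, 0],
    [1, 2.3, -12.0, 0, 0],
    [1, 3.1, -11.8, 0, 0],
    [1, 4.0, -11.5, 0, 0],
    [1, 4.8, -11.2, 0, 0],
    [1, 0, 0, 0, 0],
  ],
)

```text
t: 28.0
eef_pos: [547.2, 16.7, 244.9]
tcp_rot: [-1.008, 1.568, -1.08]
ft_force: [-2.9, -5.7, 17.1]
opening: 0.192
```

Emit:
apply_moves(
  increments=[
    [1, 5.5, -10.9, 0, 0],
    [1, 6.3, -10.4, 0, 0],
    [1, 7.0, -10.0, 0, 0],
    [1, 7.7, -9.4, 0, 0],
    [1, 8.4, -8.9, 0, 0],
    [1, 9.0, -8.3, 0, 0],
    [1, 9.5, -7.6, 0, 0],
    [1, 10.0, -6.9, 0, 0],
    [1, 0, 0, 0, 0],
  ],
)

```text
t: 28.9
eef_pos: [541.9, -56.3, 180.3]
tcp_rot: [-1.455, 1.567, -1.526]
ft_force: [-2.7, -15.0, 13.1]
opening: 0.206
```

```bash
python3 - <<'E'
from h import *
np.set_printoptions(precision=2,suppress=True)
st=status.state(); p=st["eef_pos"]; print(p,st["tcp_rot"],st["ft_force"],st["moment"],st["opening"])
th=-.071; Y=np.array([-np.sin(th),np.cos(th)]); yc=(p[:2]-[546.2,16.5])@Y; xc=(p[:2]-[546.2,16.5])@[Y[1],-Y[0]]; z=p[2]+8
print(xc,yc,z,np.hypot(76-yc,z-96),np.arctan2(z-96,76-yc))
E
```

```text
[541.88 -56.27 180.33] [-1.45  1.57 -1.53] [ -2.67 -15.03  13.09] [-2.19  0.54  0.02] 0.20552384025075948
0.8546553791547858 -72.88900182978239 188.33069469010934 175.19386989226285 0.5550903917438077
```

Emit:
apply_moves(
  increments=[
    [1, -1, -1.7, 0, 0],
    [1, 10.5, -6.2, 0, 0],
    [1, 10.9, -5.4, 0, 0],
    [1, 11.3, -4.6, 0, 0],
    [1, 11.6, -3.8, 0, 0],
    [1, 11.8, -3.0, 0, 0],
    [1, 0, 0, 0, 0],
  ],
)

```text
t: 29.6
eef_pos: [540.1, -79.9, 124.0]
tcp_rot: [-1.739, 1.568, -1.81]
ft_force: [-0.7, -15.6, 4.9]
opening: 0.205
```

Emit:
apply_moves(
  increments=[
    [1, 0, -2.5, 0, 0],
    [1, 10, -2, 0, 0],
    [1, 10, -1.3, 0, 0],
    [1, 8, -0.4, 0, 0],
    [1, 5, 0, 0, 0],
    [1, 0, 0, 0, 0],
  ],
)

```text
t: 30.2
eef_pos: [539.7, -85.3, 91.0]
tcp_rot: [-1.817, 1.569, -1.888]
ft_force: [-1.0, -13.6, 2.5]
opening: 0.21
```

Emit:
apply_moves(
  increments=[
    [1, 2, 0, 0, 0],
    [1, 2, 0, 0, 0],
    [1, 0, 0, 0, 0],
  ],
)

```text
t: 30.5
eef_pos: [539.7, -85.4, 87.4]
tcp_rot: [-1.63, 1.569, -1.7]
ft_force: [-2.1, -15.3, 2.6]
opening: 0.206
```

Emit:
apply_moves(
  increments=[
    [1, 2, 0, 0, 0],
    [1, 1, 0, 0, 0],
    [1, 0, 0, 0, 0],
  ],
)

```text
t: 30.8
eef_pos: [539.7, -85.4, 84.4]
tcp_rot: [-1.639, 1.569, -1.71]
ft_force: [-0.4, -15.2, 2.5]
opening: 0.208
```

Emit:
apply_moves(
  increments=[
    [1, 2, 0, 0, 0],
    [1, 1, 0, 0, 0],
    [1, 0, 0, 0, 0],
  ],
)

```text
t: 31.1
eef_pos: [539.7, -85.3, 81.4]
tcp_rot: [-1.646, 1.569, -1.717]
ft_force: [-1.2, -14.8, 1.6]
opening: 0.211
```

Emit:
apply_moves(
  increments=[
    [1, 2, 0, 0, 0],
    [1, 1, 0, 0, 0],
    [1, 0, 0, 0, 0],
  ],
)

```text
t: 31.4
eef_pos: [539.7, -85.3, 78.4]
tcp_rot: [-1.641, 1.569, -1.711]
ft_force: [-0.5, -15.5, 0.5]
opening: 0.202
```

```bash
python3 - <<'E'
from h import *
np.set_printoptions(precision=1,suppress=True)
s=imaging.read_camera("side")
st=status.state(); p=st["eef_pos"]; print(p,st["tcp_rot"],st["opening"])
th=-.071; P=np.array([546.2,16.5,0]); Y=np.array([-np.sin(th),np.cos(th),0])
c=s;x0,y0=205,110;k=8
im=cv2.resize(np.clip(c["pixels"][y0:y0+75,x0:x0+90,::-1]*1.5,0,255).astype(np.uint8),None,fx=k,fy=k,interpolation=cv2.INTER_CUBIC)
def mk(Q,col):
    u=(proj(c,Q)[0]+[1.2,1.1]-[x0,y0]+.5)*k; cv2.circle(im,(int(u[0]),int(u[1])),2,col,-1)
for z in(0,8,-11): mk(p+[0,0,z],(0,255,0))
for r in(0,60,120,149,172,188): mk(P+Y*(76-r)+[0,0,96],(0,0,255))
cv2.imwrite("pics/z12.png",im)
E
```

```text
[539.7 -85.3  78.5] [-1.6  1.6 -1.7] 0.20854011164108036
```

View pics/z12.png

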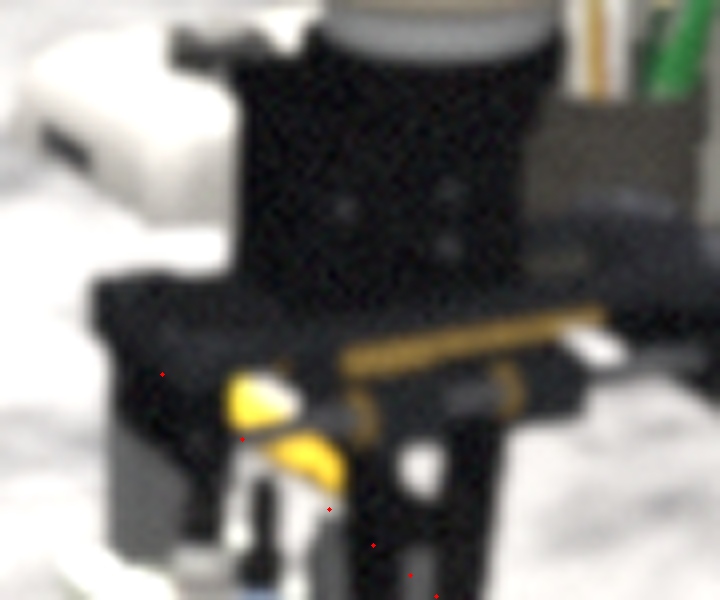

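```bash
python3 - <<'E'
from h import *
np.set_printoptions(precision=2,suppress=True)
c=imaging.read_camera("side")
st=status.state(); print(st["eef_pos"],st["ft_force"],st["moment"],st["opening"],st["t"])
g=c["pixels"].astype(int); m=(g[...,0]>120)&(g[...,2]<70)&(g[...,1]>90)
m[:,:220]=0;m[:,262:]=0;m[:140]=0;m[:][185:]=0
y,x=np.nonzero(m)
th=-.071; P=np.array([546.2,16.5,0]); Y=np.array([-np.sin(th),np.cos(th),0])
for xx in range(x.min(),x.max()+1): print(xx,y[x==xx].min(),y[x==xx].max(),end=" | ")
print()
for a in(0,.05,.1,.15,.2):
  print(a,[ (proj(c,P+Y*(76-r*np.cos(a))+[0,0,96+r*np.sin(a)])[0]+[1.2,1.1]) for r in(40,60,80,100,120)])
E
```

```text
[539.72 -85.26  78.46] [ -0.71 -14.74   1.33] [-1.98  0.12 -0.03] 0.20700206598415782 31.5
234 158 162 | 235 160 162 | 236 161 162 | 237 162 162 | 238 162 166 | 239 166 166 | 240 165 167 | 241 165 167 | 242 164 168 | 243 164 169 | 244 165 169 | 245 165 170 | 246 166 170 | 247 168 169 | 
0 [array([231.41, 161.67]), array([234.84, 164.44]), array([238.36, 167.28]), array([241.97, 170.2 ]), array([245.68, 173.2 ])]
0.05 [array([231.4 , 160.93]), array([234.83, 163.31]), array([238.36, 165.76]), array([241.97, 168.28]), array([245.69, 170.87])]
0.1 [array([231.38, 160.17]), array([234.8 , 162.17]), array([238.32, 164.21]), array([241.93, 166.32]), array([245.65, 168.49])]
0.15 [array([231.34, 159.4 ]), array([234.75, 161.  ]), array([238.25, 162.64]), array([241.85, 164.33]), array([245.55, 166.06])]
0.2 [array([231.29, 158.63]), array([234.67, 159.82]), array([238.14, 161.05]), array([241.71, 162.31]), array([245.4 , 163.61])]
```

Emit:
apply_moves(
  increments=[
    [0.8, 0, 0, 0, 0],
    [0.6, 0, 0, 0, 0],
    [0.5, 0, 0, 0, 0],
    [0.5, 0, 0, 0, 0],
    [0.5, -15, 0, 0, 0],
    [0.5, -25, 0, 0, 0],
    [0.5, -25, 0, 0, 0],
    [0.5, -5, 0, 0, 0],
    [0.5, 0, 0, 0, 0],
  ],
)

```text
t: 32.4
eef_pos: [540.0, -83.4, 149.2]
tcp_rot: [-0.124, 1.57, -0.195]
ft_force: [-0.8, -0.4, -0.3]
opening: 0.501
```

Emit:
apply_moves(
  increments=[
    [0.8, 0, 0, 0, 0],
    [1, 0, 0, 0, 0],
    [1, 0, 0, 0, 0],
    [1, 0, 0, 0, 0],
    [1, 0, 0, 0, 0],
    [1, 0, 0, 0, 0],
  ],
)

```text
t: 33.0
eef_pos: [540.0, -83.5, 148.8]
tcp_rot: [2.509, 1.571, 2.438]
ft_force: [0.1, 0.2, -0.2]
opening: 0.053
```

Emit:
apply_moves(
  increments=[
    [1, 10, 0, 0, 0],
    [1, 8, 0, 0, 0],
    [1, 4, 0, 0, 0],
    [1, 0, 0, 0, 0],
  ],
)

```text
t: 33.4
eef_pos: [539.7, -83.4, 126.0]
tcp_rot: [2.884, 1.569, 2.813]
ft_force: [0.5, 0.3, 0.4]
opening: 0.005
```

Emit:
apply_moves(
  increments=[
    [1, 3, 0, 0, 0],
    [1, 3, 0, 0, 0],
    [1, 3, 0, 0, 0],
    [1, 0, 0, 0, 0],
  ],
)

```text
t: 33.8
eef_pos: [539.9, -83.5, 117.6]
tcp_rot: [2.72, 1.57, 2.649]
ft_force: [-0.2, -0.0, 0.7]
opening: 0.002
```

Tips are at 106.6 mm; the home top face is at 101 mm. I'll carry on downward.

Emit:
apply_moves(
  increments=[
    [1, 2, 0, 0, 0],
    [1, 2, 0, 0, 0],
    [1, 0, 0, 0, 0],
  ],
)

```text
t: 34.1
eef_pos: [539.9, -83.5, 113.7]
tcp_rot: [2.474, 1.571, 2.403]
ft_force: [-0.5, -1.0, -0.1]
opening: 0.006
```

Emit:
apply_moves(
  increments=[
    [1, 1, 0, 0, 0],
    [1, 1, 0, 0, 0],
    [1, 0, 0, 0, 0],
  ],
)

```text
t: 34.4
eef_pos: [540.0, -83.5, 112.2]
tcp_rot: [0.081, 1.571, 0.01]
ft_force: [-1.1, 0.4, 3.0]
opening: 0.006
```

```bash
cat > b.py <<'E'
from h import *
np.set_printoptions(precision=2,suppress=True)
c=imaging.read_camera("side")
st=status.state(); print(st["eef_pos"],st["ft_force"],st["opening"],st["t"])
g=c["pixels"].astype(int); m=(g[...,0]>100)&(g[...,2]<.55*g[...,0])&(g[...,1]>70)
m[:,:220]=0;m[:,262:]=0;m[:140]=0;m[:][185:]=0
y,x=np.nonzero(m)
for xx in range(x.min(),x.max()+1):
    if (x==xx).any(): print(xx,y[x==xx].min(),y[x==xx].max(),end=" | ")
E
python3 b.py
```

```text
[540.02 -83.51 112.16] [-1.16  0.14  4.47] 0.002362115831771805 34.45
222 153 157 | 223 153 157 | 224 152 158 | 225 152 159 | 226 153 160 | 227 153 161 | 228 154 162 | 229 155 163 | 230 156 163 | 231 156 164 | 232 156 165 | 233 158 165 | 234 159 166 | 235 160 166 | 236 161 167 | 237 162 169 | 238 163 170 | 239 163 171 | 240 164 171 | 241 165 171 | 242 166 172 | 243 166 172 | 244 167 173 | 245 168 173 | 246 169 173 | 247 169 174 | 248 170 176 | 249 171 176 | 250 172 176 | 251 172 176 | 252 172 176 | 253 173 175 |
```

Emit:
apply_moves(
  increments=[
    [1, 1, 0, 0, 0],
    [1, 0.5, 0, 0, 0],
    [1, 0, 0, 0, 0],
  ],
)

```text
t: 34.75
eef_pos: [540.1, -83.5, 111.7]
tcp_rot: [-0.157, 1.57, -0.228]
ft_force: [-4.3, 1.3, 17.2]
opening: 0.004
```

```bash
python3 b.py
```

```text
[540.19 -83.52 111.66] [-4.7  -0.02 16.41] 0.000828182767411752 34.8
222 153 157 | 223 153 157 | 224 152 158 | 225 152 159 | 226 153 160 | 227 154 161 | 228 154 162 | 229 155 163 | 230 156 163 | 231 156 164 | 232 156 165 | 233 158 165 | 234 159 166 | 235 160 166 | 236 161 167 | 237 162 169 | 238 163 170 | 239 163 171 | 240 164 171 | 241 165 171 | 242 166 172 | 243 166 173 | 244 167 173 | 245 168 173 | 246 169 173 | 247 169 174 | 248 170 176 | 249 171 176 | 250 172 176 | 251 172 176 | 252 172 176 | 253 174 175 |
```

Emit:
apply_moves(
  increments=[
    [1, -3, 0, 0, 0],
    [1, -20, 0, 0, 0],
    [1, -40, 0, 0, 0],
    [1, -45, -20, 0, 0],
    [1, -45, -45, 0, 0],
    [1, 0, -45, 0, 0],
    [1, 0, -45, 0, 0],
    [1, 0, -30, 0, 0],
    [1, 0, 0, 0, 0],
    [1, 0, 0, 0, 0],
  ],
)

```text
t: 35.8
eef_pos: [527.2, -258.6, 253.3]
tcp_rot: [2.282, 1.57, 2.209]
ft_force: [-0.7, 0.6, -0.2]
opening: 0.006
```

```bash
python3 - <<'E'
from h import *
np.set_printoptions(precision=1,suppress=True)
t=imaging.read_camera("top"); s=imaging.read_camera("side")
st=status.state(); print(st["eef_pos"],st["ft_force"],st["t"])
o=np.zeros((600,800,3),np.uint8)
th=-.071; P=np.array([546.2,16.5,0]); Y=np.array([-np.sin(th),np.cos(th),0])
for i,(c,(x0,y0),off) in enumerate(((s,(202,138),(1.2,1.1)),(t,(170,145),(0,0)))):
    k=7; h=85 if i==0 else 57; w=57
    im=cv2.resize(np.clip(c["pixels"][y0:y0+85,x0:x0+57,::-1]*1.3,0,255).astype(np.uint8),None,fx=k,fy=k,interpolation=cv2.INTER_CUBIC)
    def mk(Q,col):
        u=(proj(c,Q)[0]+off-[x0,y0]+.5)*k; cv2.circle(im,(int(u[0]),int(u[1])),2,col,-1)
    for r in(0,60,120,149,172,188): mk(P+Y*(76-r)+[0,0,96],(0,0,255))
    for z in(12,48,85): mk(P+[0,0,z],(255,0,255))
    o[:im.shape[0],400*i:400*i+im.shape[1]]=im
cv2.imwrite("pics/z13.png",o)
E
```

```text
[ 527.5 -257.4  253.6] [-0.9 -0.4 -0.6] 35.9
```

View pics/z13.png

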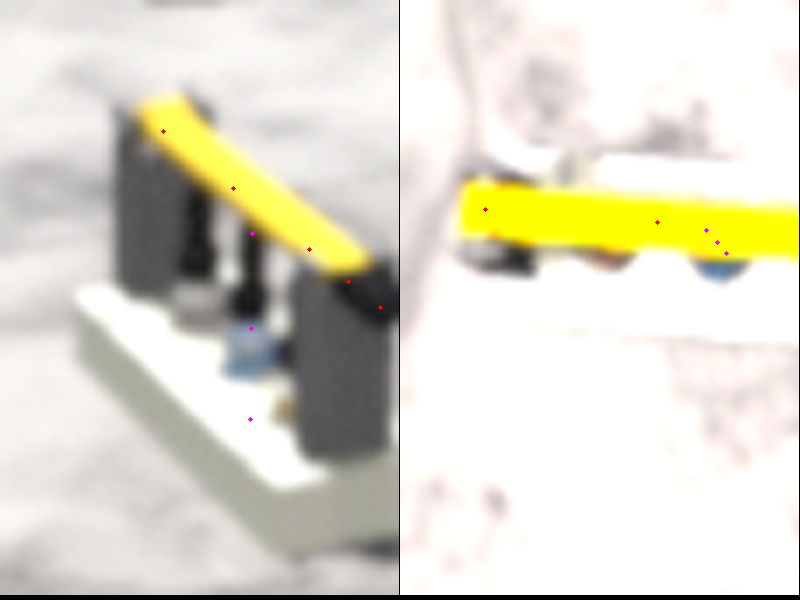

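```bash
python3 -c "
from cell import env; print(env.job_done())"
```

```text
the job is handed in; nothing more can be done
None
```

I put the blue-banded bottle upright in the free middle pocket and swung the yellow bar down until it stopped hard in its catch. I then backed the arm off and handed in the job at about 36 s.

**What went wrong on the way:**
- **First insertion:** it caught on the pocket chamfer at about 25 N, and the bottle tilted and slid up in the grip. I straightened it against the carrier's end face, stood it on the worktop and regripped it. I then shifted the target about 2.4 mm toward -y, and it went in with no contact force.
- **Swinging the bar:** I gripped its end and followed the arc, but the bar slipped in the fingers and stopped at about 0.1 rad. I let go and pushed it home from above with the closed fingertips.

**Last checks:**
- **Bar:** the fingertips stopped firm at about 100.7 mm height with 17 N; the home height is 101 mm. In the side picture the bar looks level in the catch. My overlay of the home line sat about a pixel below the bar along its whole length, which fits the camera offset. The pictures could not resolve the bar angle much better than 0.05 rad, so the hard stop is the main evidence.
- **Bottles:** the blue bottle looks upright and sits at the height expected next to its neighbour. I never measured its distance from the pad centre directly. The yellow- and grey-banded bottles still looked in place, though the yellow one was mostly hidden behind the catch post. I planned clearance around the bottles on the worktop but did not measure them again at the end.
- **Robot:** it is clear of everything, with a wrist force of about 1 N.

I viewed 13 pictures, over the limit of 12.

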